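# Free the thin tape roll

## Task

The thin roll of tape has to be changed. Unscrew the knurled nut of the holder that carries the thin roll (anticlockwise seen from above), lift it off its stud and set it down flat inside the shallow tin lid. Leave the nut of the wide roll in place on its stud.

Things in the scene. Friction and masses are not known exactly. Their poses are not given: they have to be found in the camera images.
- nut_thin: round knurled aluminium nut, 44 mm across, 32 mm high, about 90 g, on the stud of the holder with the THIN roll; origin: centre of its underside, z: its axis, up. Turns easily; seen from above it unscrews anticlockwise, climbing about 5 mm, and is free after about 50 to 65 degrees (a quarter turn is safe); the thread holds it until then. Then raise it straight up 35 mm or more to clear the stud.
- nut_wide: an identical nut on the other holder, the one with the WIDE roll (48 mm wide, 90 mm across); it sits at 65 mm height, its top at 97 mm, the stud's tip at 99 mm. Stays where it is. Same origin and axes.
- holder_thin: fixed holder of the thin roll, on the table: dark round base 120 mm across, on it the flat roll (100 mm across, 25 mm wide), an 80 mm aluminium disc with its top at 42 mm, on which the nut sits, and a steel stud 27 mm across in the middle, tip at 76 mm, coarse thread with 2 mm play. Origin: centre of the base's underside, on the stud's axis; z up.
- tin_lid: fixed shallow open tin lid lying on the table as a tray, 217 mm (x) by 195 mm (y), rim 10 mm high and 2 mm thick, floor 2 mm thick; origin: centre of its underside, z up
Things that resemble listed ones, but are neither listed nor needed, are in the scene too. Leave any green or purple look-alike of the nut_thin alone.

How it is judged (in metres and radians):
On the way:
1. the thin roll's nut is off: raised past the tip of its stud (z of nut_thin in the frame of holder_thin above 0.076 m).
At the end, for the whole second after the job is handed in: the thin roll's nut stands flat (within 10 degrees, underside down) on the floor of the tin lid, wholly inside its rim, released and at rest; the wide roll's nut is still in place on its stud, within 10 mm of where it was (x of nut_thin in the frame of tin_lid between -0.086 and 0.086 m and y of nut_thin in the frame of tin_lid between -0.076 and 0.076 m and height (world z) of nut_thin below 0.008 m and angle between nut_thin's own z axis and vertical below 0.17 rad and linear speed of nut_thin below 0.02 m/s and distance of nut_wide from where it was at the start of the episode below 0.01 m); the robot touches nothing.
It fails at once if the nut of the wide roll is moved by more than 10 mm (distance of nut_wide from where it was at the start of the episode above 0.01 m).
It also fails if it takes over 45 s, if anything falls off the work surface, if the arm or the gripper's body presses on something with over 40 N, if the wrist force passes 120 N, or if a joint passes its speed limit or range.

## Robot

A 6-joint arm with a two-finger parallel gripper is mounted at the origin on a cart in front of the work surface, level with it; the furniture and walls round the work are solid. World frame = base frame: x ahead of the robot, y to its left, z up, the work surface at z = 0. Lengths are in mm, angles in rad, forces in N, time in s.
With the tool pointing down it reaches from about 325 to 900 mm from the base axis. Payload 6.1 kg.
Tool frame: the origin (TCP) lies midway between the tips of the shut fingers; the grasp point (between the pads) lies 19 mm behind it; z points along the fingers, y is the line along which they close (so a half turn about z gives the same grasp; the last joint's range is limited). The gripper opens to 87 mm and grips with 3 to 60 N. Pads are 19 mm wide; open, the fingers measure 117 mm over their backs; the gripper's body (75 mm by 190 mm) begins 51 mm behind the grasp point.
Start: joints at [-1.306, 0.22, 1.526, -0, 1.395, -0.126], TCP at [238.073, -577.873, 222.538] pointing down, gripper open.
Joint ranges: [-2.98, 2.98], [-0.91, 2.08], [0.09, 2.57], [-1.24, 4.39], [0.2, 2.65], [-2.68, 2.68]. Speed limits (rad/s): [2.57, 2.57, 3.01, 3.14, 3.14, 3.14].

## Interface

Orientations are given as a rotation vector (axis times angle).
In Python, from cell import arm gives the robot as it stands.
- The arm moves only by the tool step_arm, never from a script. Its argument "plan" is a list that holds one entry, the list of rows, each a list of 4 numbers: the shift along the tool's x, y, z in mm, then the turn about the tool's z in degrees. In form: [[[dx, dy, dz, spin], ...]]. A call has exactly 8 rows; each row shifts and turns the commanded pose from where the row before left it, along the tool's axes as they then stand; what a row does not reach is not made up. A row lasts 1/10 s, in which the tool goes at most 50 mm and 8.59 degrees, less where a joint would pass 70% of its speed; a pose out of reach is approached as far as the arm can. A call with a gripper value outside its range is refused whole. "hand" is the opening, from 0 (shut) to 1 (fully open), set as the call begins (left out, the last holds). The fingers move at their own pace and stop on an object; "squeeze" is the grip in N (left out, the last holds). Time passes only in rows, so rows that do not move let the fingers close, or fill a call up. It gives the time, the measured TCP pose, the force, the opening and the grip force at its end, in the units of the state.
- arm.get_obs(): the state, without advancing time (a new reading comes with each control period).
- arm.read_camera(name): name is "scene" or "top" or "wrist"; returns the picture (420x560x3 uint8, blue, green, red); there is no depth.
- arm.camera_model(name): a dict with "K" (3x3 intrinsics, pixels), "R" (3x3) and "t" (3): a world point X has camera coordinates R X + t. Camera axes: x right, y down, z forward; pixel columns grow to the right and rows downward; lengths in mm; the calibration is good to about 2 mm. A picture is of the moment at which its call begins: read the wrist's pose just before it. camera_model takes no time and is no camera call; for the wrist camera it gives the pose at the moment of the call.
- arm.close_job(): hands the job in; it is judged then, once.
The state is a dict: "clock": time; "joint_pos": joint angles; "qvel": joint speeds; "joint_torque": joint torques, N m; "eef_pos": TCP position; "orientation": TCP orientation; "force": force on the tool from outside, world axes, zero at the start; "wrist_torque": the same for the moment, N m; "grip_width": finger opening in mm; "grip_force": force on a finger pad.
Only numpy, scipy, OpenCV 4.12 (cv2) and the standard library are available. Lean on these libraries where they do the work, as an engineer would, in place of code of your own. Each camera call takes 0.05 s, during which the arm holds its last target. There are 200 camera calls.

## Working session

There is one attempt and no reset: what is moved stays moved. The work goes in short steps, Python scripts to look and compute and a tool call to move; the robot and the scene stay as the last step left them, time stands still between calls to the robot, and variables do not carry over. Pictures are saved under pics/ and viewed, at most 10 in all, crops included, and the job is handed in when it is done.

Besides the shell and the picture viewer there is one more tool, called after "Emit:" as name(argument=value, ...), one argument or row to a line, values as JSON. step_arm: Moves the arm, as the interface text tells. Its arguments: {"type":"object","properties":{"plan":{"type":"array"},"hand":{"type":"number"},"squeeze":{"type":"number"}},"required":["plan"]}

```bash
mkdir -p pics; ls
python3 - <<'E'
from cell import arm
import cv2,numpy as np
o=arm.get_obs()
for k in("clock","eef_pos","orientation","grip_width","joint_pos"):print(k,o[k])
ims=[]
for n in("top","scene"):
    im=arm.read_camera(n);cv2.imwrite(f"pics/{n}0.png",im);m=arm.camera_model(n);print(n,np.round(m["K"],1).tolist(),np.round(m["R"],3).tolist(),np.round(m["t"]).tolist())
E
```

```text
pics
clock 0.0
eef_pos [ 237.92771035 -577.27778683  221.43044007]
orientation [-3.07990590e+00 -6.09647631e-01  2.08791747e-04]
grip_width 86.79731953451319
joint_pos [-1.30607473e+00  2.21241415e-01  1.52760608e+00  8.80670307e-07
  1.39467831e+00 -1.26113483e-01]
top [[391.4, 0.0, 283.4], [0.0, 391.4, 210.1], [0.0, 0.0, 1.0]] [[-0.015, -1.0, 0.024], [-0.995, 0.013, -0.102], [0.102, -0.025, -0.995]] [109.0, 490.0, 880.0]
scene [[428.2, 0.0, 281.3], [0.0, 428.2, 207.8], [0.0, 0.0, 1.0]] [[-0.696, -0.718, 0.006], [-0.486, 0.465, -0.74], [0.528, -0.518, -0.673]] [423.0, 225.0, 713.0]
```

View pics/top0.png

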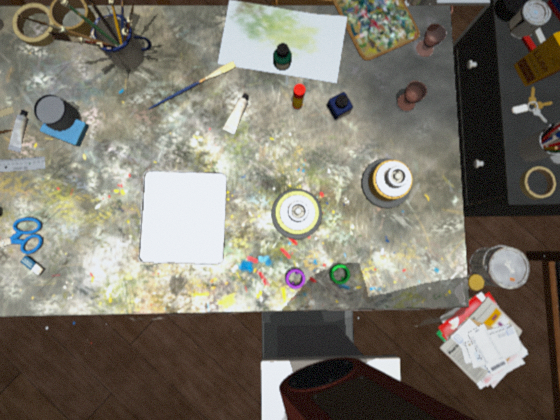

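View pics/scene0.png

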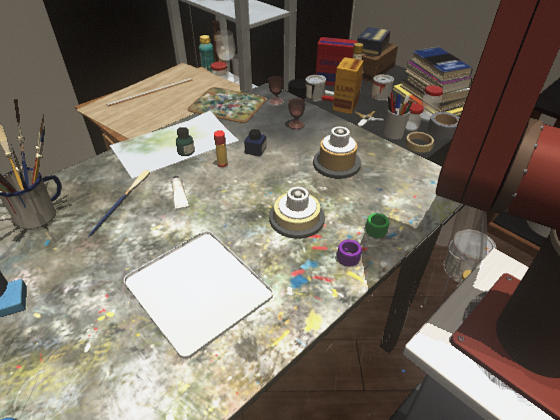

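The thin roll's holder is at (298,212) in the top view and (298,208) in the scene view. The wide one is at (388,182) in the top view, and the lid is the white square at (183,217). Next I'll zoom in and fit the shapes.

```bash
cat > h.py <<'E'
from cell import arm
import cv2,numpy as np
def ray(m,uv):
    R=np.array(m["R"]);d=R.T@np.linalg.inv(m["K"])@np.array([*uv,1.]);return -R.T@np.array(m["t"]),d/np.linalg.norm(d)
def plane(m,uv,z):
    c,d=ray(m,uv);return c+d*(z-c[2])/d[2]
def tri(obs):
    A=0;b=0
    for m,uv in obs:
        c,d=ray(m,uv);P=np.eye(3)-np.outer(d,d);A=A+P;b=b+P@c
    X=np.linalg.solve(A,b);return X,[np.linalg.norm(np.cross(X-ray(m,uv)[0],ray(m,uv)[1])) for m,uv in obs]
def proj(m,X):
    p=np.array(m["K"])@(np.array(m["R"])@X+m["t"]);return p[:2]/p[2]
E
python3 - <<'E'
from h import *
t=cv2.imread("pics/top0.png");s=cv2.imread("pics/scene0.png")
mt=arm.camera_model("top")
a=cv2.resize(t[177:247,263:333],(400,400),interpolation=cv2.INTER_CUBIC)
b=cv2.resize(s[170:240,263:333],(400,400),interpolation=cv2.INTER_CUBIC)
cv2.imwrite("pics/crop.png",np.hstack([a,b]))
# lid: white low-saturation blob
h=cv2.cvtColor(t,cv2.COLOR_BGR2HSV)
M=cv2.inRange(h,(0,0,215),(180,25,255));M[:, 235:]=0;M[:150]=0
M=cv2.morphologyEx(M,cv2.MORPH_OPEN,np.ones((5,5)))
c=max(cv2.findContours(M,0,2)[0],key=cv2.contourArea);r=cv2.minAreaRect(c);print("lid",r)
P=[plane(mt,p,6) for p in cv2.boxPoints(r)];print(np.round(P));print(np.mean(P,0))
print("thin",plane(mt,(298,212),74),"wide",plane(mt,(396,177),97))
# yellow roll
for n,im,roi in(("top",t,(170,250,260,335)),("scene",s,(170,240,265,330))):
    h=cv2.cvtColor(im,cv2.COLOR_BGR2HSV);M=cv2.inRange(h,(18,60,100),(40,255,255))
    k=np.zeros_like(M);y0,y1,x0,x1=roi;k[y0:y1,x0:x1]=M[y0:y1,x0:x1]
    pts=cv2.findNonZero(k);print(n,cv2.minEnclosingCircle(pts),len(pts),cv2.fitEllipse(cv2.convexHull(pts)))
E
```

```text
lid ((186.1309814453125, 222.939697265625), (90.34009552001953, 101.23765563964844), 1.847610354423523)
[[354. 435.   6.]
 [591. 432.   6.]
 [581. 220.   6.]
 [344. 228.   6.]]
[467.62662321 328.60063053   6.        ]
thin [481.67285349  71.39385687  74.        ] wide [ 552.39375056 -139.95341528   97.        ]
top ((296.5, 210.5), 45.634517669677734) 1239 ((296.4211730957031, 209.46397399902344), (79.25164031982422, 91.75159454345703), 3.1429646015167236)
scene ((296.5, 215.5), 37.71614456176758) 770 ((295.7968444824219, 216.2147979736328), (62.38652801513672, 71.99014282226562), 48.70545196533203)
```

View pics/crop.png

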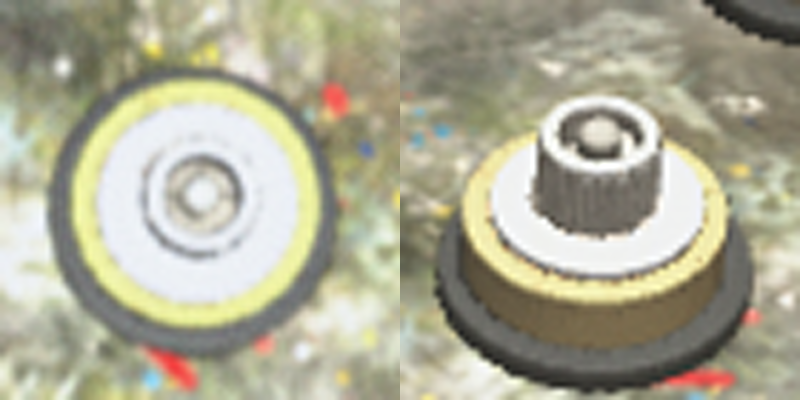

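The crops show the nut's top ring centred at (202,194) in the left crop, which is top (298,210.6). In the right crop it is at (201,134), which is scene (297.8,193.1). The lid blob bled into the background, so I'll refit it.

Run:
```python
from h import *
mt,ms=arm.camera_model("top"),arm.camera_model("scene")
print("nut top",tri([(mt,(298,210.6)),(ms,(297.8,193.1))]))
ims={"top":(mt,"pics/top0.png",(183,217)),"scene":(ms,"pics/scene0.png",(198,290))}
for n,(m,f,s) in ims.items():
    im=cv2.imread(f);k=np.zeros((422,562),np.uint8)
    cv2.floodFill(im,k,s,0,(4,)*3,(4,)*3,4|(255<<8)|cv2.FLOODFILL_MASK_ONLY)
    k=cv2.morphologyEx(k[1:-1,1:-1],cv2.MORPH_OPEN,np.ones((7,7)));c=max(cv2.findContours(k,0,2)[0],key=cv2.contourArea)
    w=np.array([plane(m,p[0],4)[:2] for p in c],np.float32)
    print(n,cv2.boundingRect(c),"world rect",cv2.minAreaRect(w))
print("grasp-height proj",mt is not None)
```

```text
nut top (array([485.1748466 ,  71.30462507,  71.29308667]), [np.float64(0.2137442309132722), np.float64(0.21374423091337572)])
top (141, 172, 84, 91) world rect ((481.1282043457031, 335.9561767578125), (188.5906219482422, 209.44088745117188), 87.86577606201172)
scene (128, 236, 141, 119) world rect ((480.8064270019531, 339.2470397949219), (188.86932373046875, 208.7368927001953), 87.52922821044922)
grasp-height proj True
```

Nut axis is at about (485,71) with its top near 72. Lid centre is at about (481,337), aligned with the axes. Now I'll move over the nut, staying high.

Emit:
step_arm(
  plan=[
    [[30,-31.5,0,0],[30,-31.5,0,0],[30,-31.5,0,0],[30,-31.5,0,0],[30,-31.5,0,0],[30,-31.5,0,0],[30,-31.5,0,0],[30,-31.5,0,0]],
  ],
  hand=1,
)

```text
clock: 0.9
eef_pos: [364.1, -251.6, 222.2]
orientation: [-3.082, -0.609, 0.0]
force: [0.3, 0.1, -0.2]
grip_width: 86.6
grip_force: 0.0
```

Emit:
step_arm(
  plan=[
    [[30,-31.5,6,0],[30,-31.5,6,0],[30,-31.5,6,0],[30,-31.5,6,0],[30,-31.5,6,0],[30,-31.5,6,0],[25,-31.5,6,0],[0,0,0,0]],
  ],
)

```text
clock: 1.7
eef_pos: [469.2, 32.8, 179.3]
orientation: [-3.078, -0.617, 0.002]
force: [-0.8, -1.2, -0.5]
grip_width: 87.0
grip_force: 0.0
```

Run:
```python
from h import *
import json
m=arm.camera_model("wrist");im=arm.read_camera("wrist");cv2.imwrite("pics/w1.png",im)
o=arm.get_obs();print(o["clock"],o["eef_pos"],o["orientation"],o["force"],o["joint_pos"])
json.dump({k:np.array(m[k]).tolist() for k in m},open("w1.json","w"),default=str)
print("pred nut top",proj(m,np.array([485,71.3,74])))
```

```text
1.75 [469.01553535  30.68157842 179.59466139] [-3.07973149e+00 -6.16835461e-01  2.97923294e-03] [-0.48658702 -0.45464954 -0.05039663] [-1.02768568e-01 -1.20460613e-01  1.96295230e+00  1.05843593e-04
  1.30111859e+00  1.07265315e+00]
pred nut top [244.07651294 179.39463652]
```

View pics/w1.png

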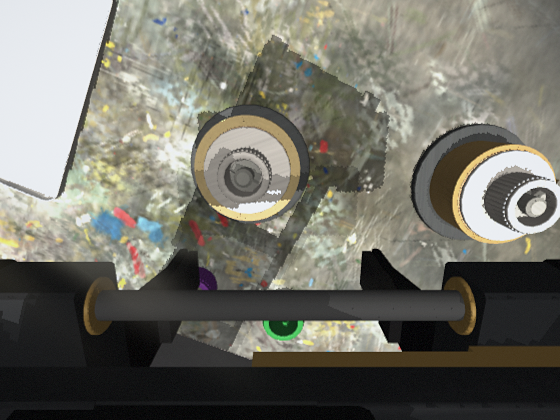

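The nut's top ring is centred at about (244,176) in the wrist view, against a prediction of (244,179). I'll measure it by triangulating the three views.

Run:
```python
from h import *
import json
m=json.load(open("w1.json"));m={k:np.array(m[k]) for k in("K","R","t")}
mt,ms=arm.camera_model("top"),arm.camera_model("scene")
im=cv2.imread("pics/w1.png")
print(tri([(m,(244,176)),(mt,(298,210.6)),(ms,(297.8,193.1))]))
print([plane(m,(244,v),74)[:2] for v in(174,176,178)])
cv2.imwrite("pics/w1c.png",cv2.resize(im[100:230,185:315],(600,600),interpolation=cv2.INTER_CUBIC))
```

```text
(array([485.86716007,  71.56745947,  70.68479178]), [np.float64(1.3646922705889895), np.float64(0.9058112728116586), np.float64(0.5578387208852005)])
[array([489.11098687,  72.93857564]), array([487.58247644,  72.35414568]), array([486.04866331,  71.76768823])]
```

View pics/w1c.png

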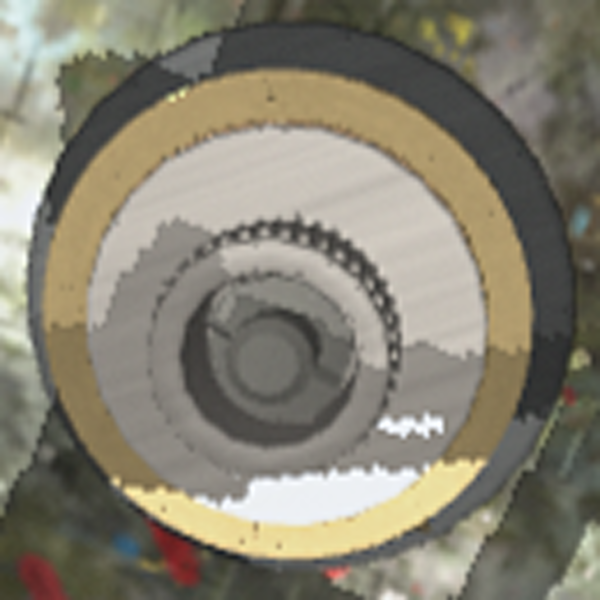

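The sharper centre is (242.8,177.3), which puts the nut axis at about (486,72). Moving over it and descending.

Emit:
step_arm(
  plan=[
    [[16,-16,0,0],[16,-16,0,0],[0,0,20,0],[0,0,20,0],[0,0,20,0],[0,0,20,0],[0,0,0,0],[0,0,0,0]],
  ],
)

```text
clock: 2.55
eef_pos: [486.7, 69.4, 100.7]
orientation: [3.082, 0.608, -0.001]
force: [0.6, -0.1, 0.3]
grip_width: 87.2
grip_force: 0.0
```

Run:
```python
from h import *
m=arm.camera_model("wrist");im=arm.read_camera("wrist")
o=arm.get_obs();print(o["clock"],o["eef_pos"],o["orientation"],o["force"])
for X in([486,72,74],[486,72,42]):print(proj(m,np.array(X,float)))
cv2.imwrite("pics/w2.png",im)
```

```text
2.6 [487.49783049  69.54628693 101.49263266] [3.08173044e+00 6.08412032e-01 1.49967141e-03] [0.1838379  0.20868565 0.90540519]
[275.84264311 249.9108932 ]
[276.27924287 232.32415361]
```

View pics/w2.png

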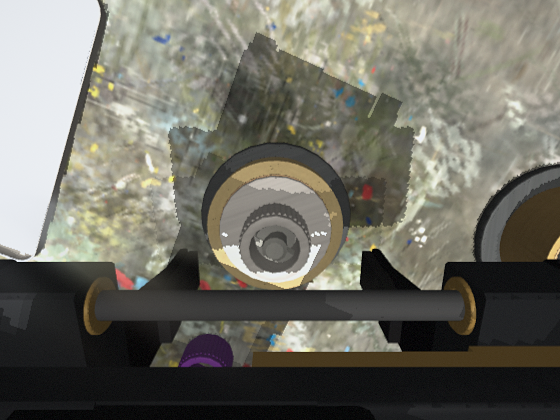

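The nut is centred at (274,247) in the wrist view. The gap between the fingers is centred near 280, so I'll shift about 2.5 mm along -y, then go down and grip.

Emit:
step_arm(
  plan=[
    [[0.5,-2.5,13,0],[0,0,13,0],[0,0,13,0],[0,0,11,0],[0,0,0,0],[0,0,0,0],[0,0,0,0],[0,0,0,0]],
  ],
)

```text
clock: 3.4
eef_pos: [487.1, 72.8, 51.2]
orientation: [3.082, 0.61, 0.002]
force: [0.4, 0.0, 0.3]
grip_width: 87.1
grip_force: 0.0
```

Emit:
step_arm(
  plan=[
    [[0,0,0,0],[0,0,0,0],[0,0,0,0],[0,0,0,0],[0,0,0,0],[0,0,0,0],[0,0,0,0],[0,0,0,0]],
  ],
  hand=0.3,
  squeeze=25,
)

```text
clock: 4.2
eef_pos: [486.4, 72.8, 50.5]
orientation: [-3.082, -0.61, 0.0]
force: [-0.1, 0.2, -0.3]
grip_width: 42.4
grip_force: 25.0
```

Emit:
step_arm(
  plan=[
    [[0,0,-0.5,-8],[0,0,-0.5,-8],[0,0,-0.5,-8],[0,0,-0.5,-8],[0,0,-0.5,-8],[0,0,-0.5,-8],[0,0,-0.5,-8],[0,0,-0.5,-8]],
  ],
)

```text
clock: 5.0
eef_pos: [486.3, 72.8, 54.4]
orientation: [-2.284, -2.157, 0.0]
force: [-1.0, -0.5, 0.3]
grip_width: 42.7
grip_force: 25.0
```

Emit:
step_arm(
  plan=[
    [[0,0,-0.5,-8],[0,0,-0.5,-8],[0,0,0,-8],[0,0,0,-4],[0,0,0,0],[0,0,-2,0],[0,0,-2,0],[0,0,0,0]],
  ],
)

```text
clock: 5.8
eef_pos: [486.1, 72.8, 59.5]
orientation: [-1.702, -2.64, 0.0]
force: [-1.2, -0.3, 0.0]
grip_width: 42.7
grip_force: 25.0
```

Emit:
step_arm(
  plan=[
    [[0,0,-4,0],[0,0,-8,0],[0,0,-10,0],[0,0,-10,0],[0,0,-10,0],[0,0,-10,0],[0,0,-10,0],[0,0,0,0]],
  ],
)

```text
clock: 6.6
eef_pos: [487.8, 72.8, 123.6]
orientation: [1.7, 2.638, 0.003]
force: [1.1, -0.0, -0.8]
grip_width: 42.6
grip_force: 25.0
```

Run:
```python
from h import *
im=arm.read_camera("scene");cv2.imwrite("pics/s3.png",im)
o=arm.get_obs();print(o["clock"],o["eef_pos"],o["orientation"],o["force"],o["grip_width"],o["joint_pos"])
from scipy.spatial.transform import Rotation as R
Q=R.from_rotvec(o["orientation"]).as_matrix()
print("tool move to lid",Q.T@(np.array([481,337,o["eef_pos"][2]])-o["eef_pos"]))
```

```text
6.65 [487.16344676  72.77417469 122.571161  ] [1.70112893e+00 2.63914921e+00 1.65938129e-03] [-0.40129067 -0.79512549 -0.21580604] 42.75236795932499 [-1.19650385e-02 -1.62648142e-03  1.96401096e+00 -7.09148401e-06
  1.17720979e+00 -4.37654905e-01]
tool move to lid [ 2.43189647e+02  1.03499131e+02 -2.03636864e-02]
```

View pics/s3.png

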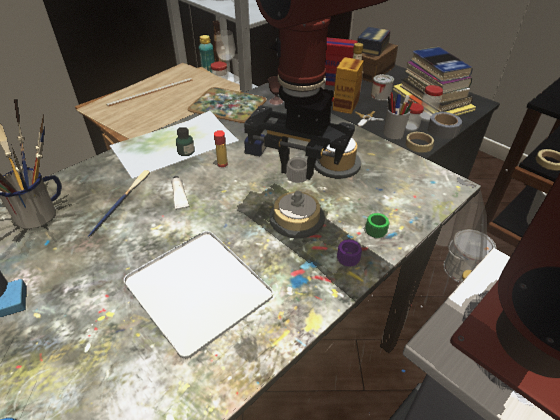

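The nut hangs upright in the fingers at (297,168) in the scene view, clear of the stud at (297,205). Now on to the lid.

Emit:
step_arm(
  plan=[
    [[32,14,0,0],[35,15,0,0],[35,15,0,0],[35,15,0,0],[35,15,0,0],[35,15,0,0],[36,14.5,0,0],[0,0,0,0]],
  ],
)

```text
clock: 7.45
eef_pos: [479.3, 340.7, 120.9]
orientation: [-1.696, -2.643, -0.001]
force: [-0.5, 0.3, -0.5]
grip_width: 42.7
grip_force: 25.0
```

Emit:
step_arm(
  plan=[
    [[0,0,0,0],[0,0,18,0],[0,0,20,0],[0,0,20,0],[0,0,20,0],[0,0,15,0],[0,0,5,0],[0,0,0,0]],
  ],
)

```text
clock: 8.25
eef_pos: [479.9, 336.0, 22.7]
orientation: [-1.703, -2.639, 0.003]
force: [-0.2, -0.5, -0.7]
grip_width: 42.3
grip_force: 25.0
```

Run:
```python
from h import *
im=arm.read_camera("scene");cv2.imwrite("pics/s4.png",cv2.resize(im[220:370,110:310],(800,600),interpolation=cv2.INTER_CUBIC))
o=arm.get_obs();print(o["clock"],o["eef_pos"],o["orientation"],o["force"],o["grip_width"])
```

```text
8.3 [480.60214967 336.48801968  23.73087081] [ 1.70270120e+00  2.64015123e+00 -1.80788894e-04] [ 1.07118785  0.17083865 -0.72025453] 42.302751615448905
```

View pics/s4.png

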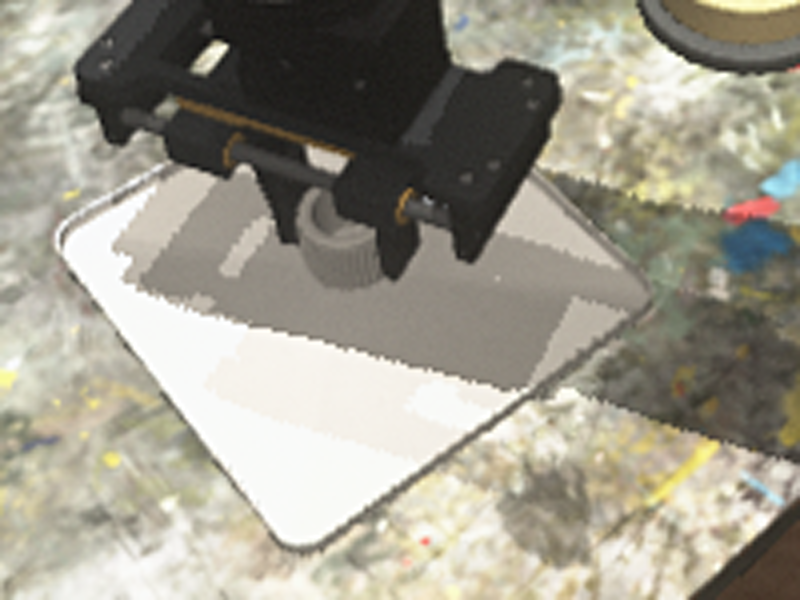

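The nut is upright over the middle of the lid, with its lower edge at about (350,285) in the crop. I'll lower gently until it touches.

Emit:
step_arm(
  plan=[
    [[0,0,3,0],[0,0,2,0],[0,0,1,0],[0,0,1,0],[0,0,1,0],[0,0,0,0],[0,0,0,0],[0,0,0,0]],
  ],
)

```text
clock: 9.1
eef_pos: [480.4, 336.8, 15.6]
orientation: [1.702, 2.641, 0.0]
force: [0.1, -0.1, -0.8]
grip_width: 42.8
grip_force: 25.0
```

Emit:
step_arm(
  plan=[
    [[0,0,1,0],[0,0,1,0],[0,0,0.5,0],[0,0,0.5,0],[0,0,0,0],[0,0,0,0],[0,0,0,0],[0,0,0,0]],
  ],
)

```text
clock: 9.9
eef_pos: [480.4, 336.8, 12.6]
orientation: [1.702, 2.64, 0.0]
force: [1.2, -0.3, -1.6]
grip_width: 42.2
grip_force: 25.0
```

Emit:
step_arm(
  plan=[
    [[0,0,0.5,0],[0,0,0.5,0],[0,0,0.5,0],[0,0,0,0],[0,0,0,0],[0,0,0,0],[0,0,0,0],[0,0,0,0]],
  ],
)

```text
clock: 10.7
eef_pos: [480.4, 336.9, 11.1]
orientation: [1.702, 2.641, 0.0]
force: [-0.2, -0.7, -0.5]
grip_width: 42.6
grip_force: 25.0
```

Emit:
step_arm(
  plan=[
    [[0,0,0.5,0],[0,0,0.5,0],[0,0,0.5,0],[0,0,0,0],[0,0,0,0],[0,0,0,0],[0,0,0,0],[0,0,0,0]],
  ],
)

```text
clock: 11.5
eef_pos: [480.5, 336.9, 10.2]
orientation: [1.702, 2.641, 0.0]
force: [-3.7, -1.2, 5.1]
grip_width: 42.2
grip_force: 25.0
```

Contact: 5 N upward, at the expected height. Releasing, then lifting away.

Emit:
step_arm(
  plan=[
    [[0,0,0,0],[0,0,0,0],[0,0,0,0],[0,0,0,0],[0,0,0,0],[0,0,0,0],[0,0,0,0],[0,0,0,0]],
  ],
  hand=0.9,
)

```text
clock: 12.3
eef_pos: [480.4, 336.9, 9.5]
orientation: [1.702, 2.641, 0.0]
force: [0.9, -0.3, -0.2]
grip_width: 78.1
grip_force: 0.0
```

Emit:
step_arm(
  plan=[
    [[0,0,-5,0],[0,0,-15,0],[0,0,-25,0],[0,0,-30,0],[0,0,-30,0],[0,0,-30,0],[0,0,0,0],[0,0,0,0]],
  ],
)

```text
clock: 13.1
eef_pos: [481.2, 337.3, 146.6]
orientation: [1.701, 2.639, 0.005]
force: [0.7, -1.0, -0.8]
grip_width: 78.4
grip_force: 0.0
```

Run:
```python
from h import *
a=arm.read_camera("scene");b=arm.read_camera("wrist")
cv2.imwrite("pics/end.png",np.hstack([cv2.resize(a[120:370,110:390],(448,400)),cv2.resize(b[:320],(350,400))]))
o=arm.get_obs();print(o["clock"],o["eef_pos"],o["force"],o["grip_width"],abs(o["qvel"]).max())
```

```text
13.2 [479.68606174 336.50297674 143.93047958] [ 0.32804968 -1.25841284 -1.10529786] 78.31403886840027 0.017254681224278312
```

View pics/end.png

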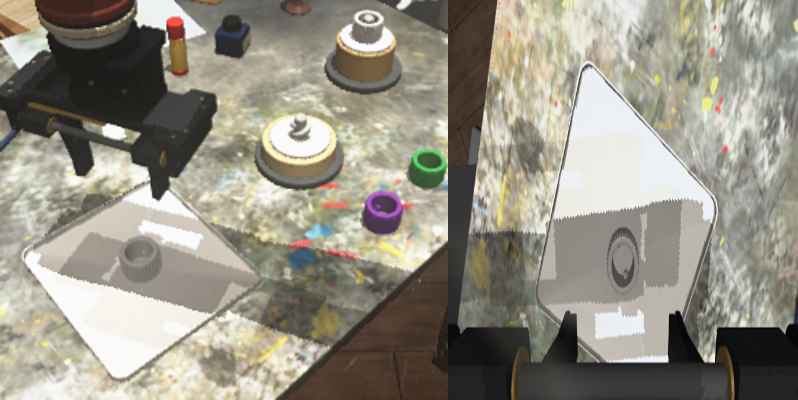

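The nut stands flat in the lid at (140,258) in the left half. The thin roll's stud is bare at (300,130), and the wide roll's nut is still in place at (368,25). Handing in.

```bash
python3 -c "
from cell import arm
print(arm.close_job())"
```

```text
the job is handed in; nothing more can be done
None
```

The thin roll's nut is unscrewed and stands flat and released near the middle of the tin lid, the wide roll's nut looks untouched in the last picture, and the job was handed in at about 13 s; no verdict was returned.

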